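# Fit the carousel snap ring on the autosampler spindle

### The job

The vial carousel of the autosampler still lacks its snap ring, which is waiting on the tips of the snap-ring pliers. Pick the pliers up by the handles, squeeze them fully so that the ring is spread before it meets the spindle, and slide the spread ring down over the spindle stub to the brass-coloured groove just above the aluminium boss. Finish while holding it there: pliers level and still squeezed, ring still spread around the groove, carried by the gripper and not pressed on the boss or the stub; leave the other things on the bench where they are.

Things in the scene. Friction and masses are not known exactly. Their poses are not given: they have to be found in the camera images.
- pliers: Snap-ring pliers lying flat on the rest. Origin: on the pivot axis at the underside (35 mm above the bench at the start); x from pivot to ring, y to the left handle, z up. Two orange handles run back from 22 to 97 mm behind the pivot, bars 7 mm thick, 16 mm high (z 0 to 16 mm). Mass about 0.18 kg, balanced some 25 mm behind the pivot. Nothing of the pliers is lower than the ring.
- grip (a point): Middle of the handles: 45 mm behind the pivot, on the centre line between the handles, 8 mm above the underside. Here the handles measure 53 mm over their outer faces at rest (each splays out by 12.6 degrees) and 34 mm fully squeezed, when the outer faces are parallel to the pliers' x.
- ring_center (a point): Centre of the steel snap ring at half its thickness: 42.3 mm ahead of the pivot (87.3 mm ahead of grip), on the centre line, 1.5 mm above the pliers' underside. The ring is flat, 3 mm thick, 36 mm outside, captive on the tips. Spread, its opening is round, 26 mm across, centred here; relaxed it is 19 mm wide and does not pass the stub.
- handle_left (a joint): How far each handle is squeezed, rad: 0 relaxed, 0.22 at the hard stop (ring fully spread). Both handles move together; squeezing opens the tips. The return spring needs about 2 N per handle at first and 5 N at the stop.
- rest: Grey fixed rest that carries the pliers: two cross bars 35 mm high, 14 mm along x and 70 mm wide, one under the pivot and one 90 mm behind it, joined by a base plate 6 mm high and 36 mm wide. Origin at bench level below the pivot, x as the pliers'. The handles are free between the bars.
- turret: The fixed autosampler drive: white housing 160 x 160 x 45 mm, black carousel 120 mm in diameter with its top 69 mm above the bench, aluminium boss 40 mm in diameter with its top at 85 mm, and the upright steel spindle stub. Origin at bench level on the spindle axis, z up.
- groove (a point): Centre of the brass-coloured groove of the spindle, on its axis, 89 mm above the bench; the groove is 8 mm high, from the boss's top face (85 mm) to 93 mm, and 17 mm in diameter.
- stub_top (a point): Top of the spindle stub, on its axis, 126 mm above the bench. The stub is 20.4 mm in diameter from 93 to 117 mm, then a cone to 11 mm in diameter.
- wash_bottle: White bottle, 56 mm in diameter, 110 mm high; origin under its centre. To be left alone.
- septa_jar: Amber jar with blue cap, 40 mm in diameter, 50 mm high; origin under its centre. To be left alone.
- vial_tray: Blue divided tray, 100 x 140 x 35 mm; origin under its centre. To be left alone.
- screwdriver: Screwdriver lying on the bench, about 200 mm long, less than 40 mm high. To be left alone.
- wrench: Steel wrench lying on the bench, about 180 mm long, less than 20 mm high. To be left alone.
- beaker: Glass beaker, 60 mm in diameter, 75 mm high; origin under its centre. To be left alone.
- liner_box: Green box 90 x 60 x 30 mm; origin under its centre. To be left alone.
Mind the look-alikes: they are no part of the job. Of the things like the pliers, leave any that is green, pink or turquoise; of the rest the larger one is meant.

How it is judged:
By the outcome, as a careful person would: the job done as asked, in the order asked, and still so for the second after the job is handed in, while the arm keeps its last pose, push and grip.
It also fails if it takes over 40 s, if anything falls off the work surface, if the arm or the gripper's body presses on something with over 40 N, if the wrist force passes 120 N, or if a joint passes its speed limit or range.

### The arm

A 6-joint arm with a two-finger parallel gripper is mounted at the origin on the work surface. World frame = base frame: x ahead of the robot, y to its left, z up, the work surface at z = 0. Lengths are in m, angles in rad, forces in N, time in s.
With the tool pointing down it reaches from about 0.35 to 0.975 m from the base axis. Payload 4.9 kg.
Tool frame: the origin (TCP) lies at the centre of the arm's flange, where the gripper is bolted on; the fingertips stand 173 mm ahead of it and the grasp point (between the pads) lies 155 mm ahead of it (ctrl.finger_overhang is the distance from the TCP to the fingertips, in m); z points along the fingers, y is the direction in which the jaws open and shut (so a half turn about z gives the same grasp; the last joint's range is limited). The gripper opens to 85 mm and grips with 20 to 120 N. Pads are 22 mm wide; open, the fingers measure 114 mm over their backs; the gripper's body (76 mm by 85 mm) begins 54 mm behind the grasp point. The pads swing forward as they close: fully open they stand 13 mm farther back than shut.
Start: joints at [-1.316, 0.053, 1.613, -0, 1.476, -0.119], TCP at [0.228, -0.582, 0.405] pointing down, gripper open.
Joint ranges: [-3.01, 3.01], [-1.01, 2.22], [0.06, 2.58], [-1.02, 4.17], [0.09, 2.62], [-3.14, 3.14]. Speed limits (rad/s): [2.57, 2.57, 3.14, 3.14, 3.14, 3.14].

### API

Orientations are given as a rotation vector (axis times angle).
In Python, from station import ctrl, eyes, spotter gives the robot as it stands.
- The arm moves only by the shell command python3 -m crank 'ROWS' [FORCE]. ROWS is JSON, a list of rows, each a list of 7 numbers: the turn, a rotation vector about the tool's x, y, z in rad, then the shift along the tool's x, y, z in mm, then the closure, from -1 (fully open) to 1 (shut). A call has 1 to 8 rows; each row shifts and turns the pose as measured when the row begins, along the tool's axes as they then stand; what a row does not reach is not made up. A row lasts 1/12 s, in which the tool goes at most 41.7 mm and 7.16 degrees, less where a joint would pass 70% of its speed; a pose out of reach is approached as far as the arm can. A call is refused whole if a number of a shift passes 41.7 or a number of a turn 0.125, either way. A call with a gripper value outside its range is refused whole. The fingers move at their own pace and stop on an object; FORCE is the grip in N (left out, the last holds). Time passes only in rows, so rows that do not move let the fingers close. It gives the time, the measured TCP pose, the force and the opening at its end, in the units of the state.
- ctrl.get_obs(): the state, without advancing time (a new reading comes with each control period).
- eyes.get_image(name): name is "scene" or "side" or "wrist"; returns a dict with "image" (400x640x3 uint8, red, green, blue), "vertical_fov" (degrees; the focal length in pixels is half the picture's height over the tangent of half this angle, whatever the lens; pixels are square), "cx", "cy" (the principal point, pixels), "rvec" (rotation vector, rad) and "tvec" (3), from world to camera coordinates, as OpenCV has them; the wrist camera has in their place "mount" (4x4, takes a point from camera to tool coordinates, whose origin is the TCP and whose axes are the flange's). Camera axes: x right, y down, z forward; pixel columns grow to the right and rows downward; lengths in m; the calibration is good to about 2 mm. A picture is of the moment at which its call begins: read the wrist's pose just before it. There is no depth.
- ctrl.finish_job(): hands the job in, once; it reports no verdict.
Trained networks look in a picture, given as the dict that the camera call returned (one of the last four; its "shot" number tells which), for a name from the list of things; names that differ only in an ending like _2 or _b are one class to them, and where a whole thing is asked for, a point or a joint stands for the part that bears it (a point fixed in the world has none). Each returns a list of dicts, best first, with "confidence" (0 to 1); they miss things now and then, are a little off and sometimes report something else, mostly with a low value. They report only what shows in the picture. A call takes as long as a camera call. They do not tell look-alikes from the thing itself.
- spotter.look_for(query, picture): "centre" ([x, y, z] in m, in world coordinates, good to about 4 mm: the middle of the surface that is visible of it).
- spotter.outline_of(query, picture): "region" (400x640 bool, what is visible of it).
- spotter.mark_of(query, picture): "centre" ([x, y, z] in m, in world coordinates, good to about 4 mm: a listed point, or the origin of a listed thing).
The state is a dict: "t": time; "q": joint angles; "dq": joint speeds; "effort": joint torques, N m; "tool_pos": TCP position; "tool_rot": TCP orientation; "contact_force": force on the tool from outside, world axes, zero at the start; "wrist_torque": the same for the moment, N m; "opening": finger opening in m.
Only numpy, scipy, OpenCV 4.12 (cv2) and the standard library are available. Lean on these libraries where they do the work, as an engineer would, in place of code of your own. Each camera call takes 0.05 s, during which the arm holds its last target.

## Working session

There is one attempt and no reset: what is moved stays moved. The work goes in short steps, Python scripts to look and compute and a shell command to move; the robot and the scene stay as the last step left them, time stands still between calls to the robot, and variables do not carry over. Pictures are saved under pics/ and viewed, and the job is handed in when it is done.

```bash
ls; mkdir -p pics
python3 - <<'E'
from station import ctrl, eyes, spotter
import cv2
print(ctrl.get_obs())
for n in ["scene","side","wrist"]:
    p=eyes.get_image(n); cv2.imwrite(f"pics/{n}0.png",p["image"][:,:,::-1])
    print(n,{k:v for k,v in p.items() if k!="image"})
    for q in ["pliers","turret","ring_center","grip","groove"]:
        try:
            f=spotter.mark_of(q,p); print(q,[(r["centre"],r["confidence"]) for r in f])
        except Exception as e: print(q,e)
E
```

```text
pics
{'t': 0.0, 'q': array([-1.31597000e+00,  5.33446467e-02,  1.61433809e+00,  1.79518458e-05,
        1.47597042e+00, -1.19006623e-01]), 'dq': array([-0.00025002, -0.00039512, -0.00123052, -0.00149194,  0.00070011,
       -0.00096606]), 'effort': array([-1.97227644e-03, -3.93690920e+01, -3.70177567e+01, -2.26844750e-04,
        7.15666582e-03, -1.56258375e-05]), 'tool_pos': array([ 0.228169  , -0.58156303,  0.40344387]), 'tool_rot': array([-3.08485149e+00, -5.83417164e-01,  1.91499999e-04]), 'contact_force': array([0.18191569, 0.93029263, 0.38120531]), 'wrist_torque': array([ 0.01986757,  0.00593492, -0.0373979 ]), 'opening': 0.08528936339934294}
scene {'vertical_fov': 53.62812548517095, 'cx': 323.2693467879882, 'cy': 195.86003082480366, 'rvec': array([ 2.02243742,  1.62255698, -0.56525929]), 'tvec': array([-0.17286422, -0.37105393,  1.48014465]), 'shot': 1}
pliers [([0.5156, 0.5043, -0.0013], 0.85), ([0.5841, 0.192, 0.0344], 0.73), ([0.617, 0.0413, 0.0009], 0.69), ([0.566, -0.1628, 0.0895], 0.68), ([0.2821, 0.4196, 0.0008], 0.66), ([0.7289, 0.2135, -0.0002], 0.55)]
turret [([0.567
[... 1162 characters left out ...]
093], 0.85), ([0.3084, 0.4341, 0.0041], 0.57), ([0.7775, 0.2248, 0.0101], 0.56), ([0.5848, 0.0197, 0.0043], 0.48), ([0.3883, -0.3536, -0.0063], 0.43)]
groove [([0.5617, -0.1647, 0.0875], 0.68)]
wrist {'vertical_fov': 71.93016922991208, 'cx': 322.3885037183012, 'cy': 201.7558123251136, 'mount': array([[-1.41206881e-04, -9.49928709e-01, -3.12466683e-01,
         7.95506668e-02],
       [ 9.99999989e-01, -1.45727269e-04, -8.88530775e-06,
        -1.08587382e-03],
       [-3.70945075e-05, -3.12466681e-01,  9.49928719e-01,
         3.07419731e-02],
       [ 0.00000000e+00,  0.00000000e+00,  0.00000000e+00,
         1.00000000e+00]]), 'shot': 3}
pliers []
turret []
ring_center []
grip []
groove []
```

View pics/scene0.png

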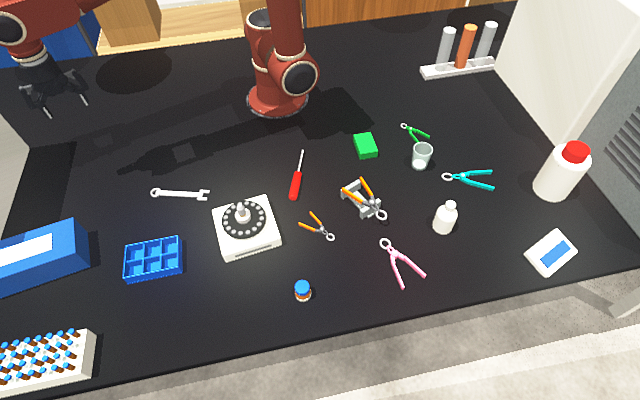

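View pics/side0.png

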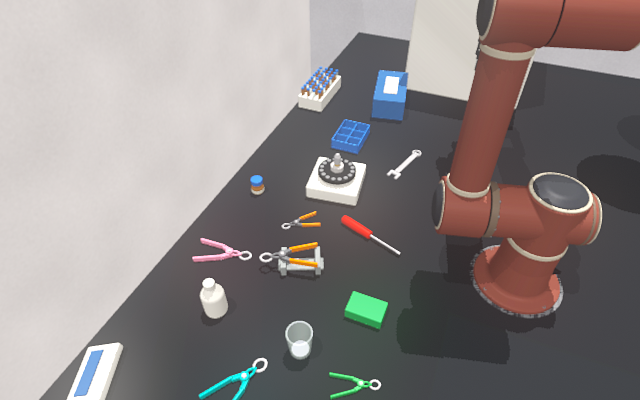

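The scene view shows the orange pliers on the grey rest at about (362,198), a smaller orange pair at (316,228) as a decoy, and the turret spindle at (243,212). The target is the pair on the rest, with its pivot near (0.580, 0.192).

```bash
cat > h.py <<'E'
import numpy as np, cv2
from scipy.spatial.transform import Rotation as R
from station import ctrl, eyes, spotter
def pose():
    o=ctrl.get_obs(); return o, R.from_rotvec(o["tool_rot"]), np.array(o["tool_pos"])
def delta(target,yaw):
    o,Rt,p=pose()
    x=np.array([np.cos(yaw),np.sin(yaw),0]); z=np.array([0,0,-1.]); y=np.cross(z,x)
    Rg=R.from_matrix(np.c_[x,y,z])
    print("t",round(o["t"],2),"pos",p.round(4),"F",o["contact_force"].round(1),"T",o["wrist_torque"].round(2),"open",round(o["opening"],4),"q",o["q"].round(2))
    X=Rt.as_matrix()[:,0]; print("yaw",np.degrees(np.arctan2(X[1],X[0])).round(2),"zaxis",Rt.as_matrix()[:,2].round(4))
    print("turn(rad)",(Rt.inv()*Rg).as_rotvec().round(4),"shift mm",(Rt.inv().apply(np.array(target)-p)*1000).round(1))
def camT(pic,Rt=None,p=None):
    # world->cam
    if "mount" in pic:
        T=np.eye(4);T[:3,:3]=Rt.as_matrix();T[:3,3]=p
        return np.linalg.inv(T@pic["mount"])
    T=np.eye(4);T[:3,:3]=R.from_rotvec(pic["rvec"]).as_matrix();T[:3,3]=pic["tvec"];return T
def K(pic):
    f=200/np.tan(np.radians(pic["vertical_fov"])/2); return f,pic["cx"],pic["cy"]
def proj(pic,T,P):
    P=np.atleast_2d(P); c=P@T[:3,:3].T+T[:3,3]; f,cx,cy=K(pic)
    return np.c_[f*c[:,0]/c[:,2]+cx,f*c[:,1]/c[:,2]+cy]
def back(pic,T,uv,z):
    f,cx,cy=K(pic); uv=np.atleast_2d(uv)
    d=np.c_[(uv[:,0]-cx)/f,(uv[:,1]-cy)/f,np.ones(len(uv))]@T[:3,:3]
    c=-T[:3,:3].T@T[:3,3]
    return c+d*((z-c[2])/d[:,2])[:,None]
E
python3 - <<'E'
from h import *
delta([0.53,0.17,0.36],np.radians(24.6))
E
```

```text
t 0.9 pos [ 0.2282 -0.5818  0.4047] F [0.  0.2 0.5] T [ 0.03  0.01 -0.01] open 0.0852 q [-1.32  0.05  1.61  0.    1.48 -0.12]
yaw 21.42 zaxis [ 0. -0. -1.]
turn(rad) [ 0.     -0.     -0.0556] shift mm [ 555.5 -589.7   44.7]
```

```bash
python3 -m crank '[[0,0,-0.007,28,-30,2,-1],[0,0,-0.007,28,-30,2,-1],[0,0,-0.007,28,-30,2,-1],[0,0,-0.007,28,-30,2,-1],[0,0,-0.007,28,-30,2,-1],[0,0,-0.007,28,-30,2,-1],[0,0,-0.007,28,-30,2,-1],[0,0,-0.007,28,-30,2,-1]]'
python3 - <<'E'
from h import *
delta([0.53,0.17,0.36],np.radians(24.6))
E
```

```text
t: 1.57
tool_pos: [0.3413, -0.2728, 0.3867]
tool_rot: [3.071, 0.653, 0.001]
contact_force: [0.5, 0.6, 0.7]
opening: 0.0851
t 1.57 pos [ 0.3413 -0.2728  0.3867] F [0.5 0.6 0.7] T [ 0.06 -0.03 -0.01] open 0.0851 q [-0.84 -0.42  2.05 -0.    1.5   0.31]
yaw 23.99 zaxis [ 8.0e-04 -2.1e-03 -1.0e+00]
turn(rad) [ 0.0023  0.0001 -0.0106] shift mm [ 352.5 -327.8   25.9]
```

```bash
python3 -m crank '[[0,0,-0.002,30,-28,2,-1],[0,0,-0.002,30,-28,2,-1],[0,0,-0.002,30,-28,2,-1],[0,0,-0.002,30,-28,2,-1],[0,0,0,30,-28,2,-1],[0,0,0,30,-28,2,-1],[0,0,0,30,-28,2,-1],[0,0,0,30,-28,2,-1]]'; python3 -m crank '[[0,0,0,30,-28,2,-1],[0,0,0,30,-28,2,-1],[0,0,0,25,-22,5,-1],[0,0,0,0,0,0,-1]]';python3 - <<'E'
from h import *
o,Rt,p=pose()
pic=eyes.get_image("wrist"); cv2.imwrite("pics/w1.png",pic["image"][:,:,::-1])
T=camT(pic,Rt,p)
for q in ["pliers","ring_center","grip"]:
    print(q,[(r["centre"],r["confidence"]) for r in spotter.mark_of(q,pic)])
np.save("T1.npy",T)
delta([0.53,0.17,0.36],np.radians(24.6))
E
```

```text
t: 2.23
tool_pos: [0.4651, 0.0369, 0.3729]
tool_rot: [3.062, 0.661, 0.016]
contact_force: [0.2, 0.1, -0.2]
opening: 0.0851
t: 2.57
tool_pos: [0.511, 0.1517, 0.3643]
tool_rot: [3.06, 0.673, 0.022]
contact_force: [-1.1, -0.5, 0.7]
opening: 0.0855
pliers [([0.5186, 0.5031, -0.0033], 0.94), ([0.2822, 0.4208, 0.0017], 0.76), ([0.5762, 0.1891, 0.0344], 0.69)]
ring_center [([0.6137, 0.2051, 0.0369], 0.84), ([0.6392, 0.0552, -0.0019], 0.84), ([0.5039, 0.4632, 0.005], 0.77), ([0.6931, 0.1992, 0.0048], 0.7), ([0.2531, 0.4084, 0.0022], 0.68)]
grip [([0.6136, 0.207, 0.0366], 0.73), ([0.3115, 0.4354, 0.0078], 0.64), ([0.5888, 0.0133, 0.0065], 0.58)]
t 2.77 pos [0.51   0.147  0.3654] F [ 0.4 -0.9  0.5] T [-0.04  0.02  0.02] open 0.0853 q [ 0.14 -0.15  1.88 -0.01  1.4   1.29]
yaw 24.49 zaxis [ 0.0165 -0.007  -0.9998]
turn(rad) [ 0.0132 -0.0121 -0.002 ] shift mm [ 27.7 -12.8   5.6]
```

View pics/w1.png

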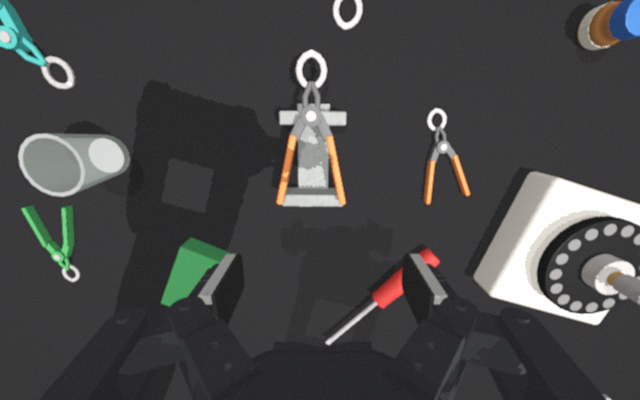

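The wrist view shows the target pliers with the ring at (311,69), the pivot at (311,116) and the handles ending at (287,203) and (339,203). The centre line is almost vertical in the image, so the yaw is nearly right.

Run:
```python
from h import *
im=cv2.imread("pics/w1.png")
T=np.load("T1.npy")
pic={"vertical_fov":71.93016922991208,"cx":322.3885,"cy":201.7558,"mount":1}
# orange handles & ring masks
hsv=cv2.cvtColor(im,cv2.COLOR_BGR2HSV)
m=cv2.inRange(hsv,(8,130,80),(22,255,255)); m[:, :270]=0; m[:,355:]=0; m[:120]=0;m[215:]=0
n,l,s,c=cv2.connectedComponentsWithStats(m); print(s,c)
g=cv2.cvtColor(im,cv2.COLOR_BGR2GRAY)
r=(g>140).astype(np.uint8); r[:, :290]=0; r[:,335:]=0; r[:44]=0; r[92:]=0
ys,xs=np.nonzero(r); print("ring",xs.min(),xs.max(),ys.min(),ys.max())
ct,_=cv2.findContours(r,cv2.RETR_EXTERNAL,cv2.CHAIN_APPROX_NONE); c0=max(ct,key=len); (u,v),rad=cv2.minEnclosingCircle(c0); print(u,v,rad)
ring=back(pic,T,[[311.5,69]],0.038)[0]; print("ring",ring)
print("pivot",back(pic,T,[[311,116]],0.047))
C=c[[i for i in range(1,n) if s[i,4]>100]] if n>2 else None
C=[c_ for c_,s_ in zip(cv2.connectedComponentsWithStats(m)[3][1:],s[1:]) if s_[4]>100]
hb=back(pic,T,C,0.051); print("handles",hb, "mid",hb.mean(0))
d=ring-hb.mean(0); print("yaw",np.degrees(np.arctan2(d[1],d[0])),np.linalg.norm(d[:2]))
big=cv2.resize(im[30:230,220:410],None,fx=3,fy=3,interpolation=cv2.INTER_CUBIC); cv2.imwrite("pics/w1b.png",big)
```

```text
[[     0      0    640    400 255107]
 [   276    135     21     70    535]
 [   327    136     19     69    358]] [[319.54770743 199.60243741]
 [285.76074766 169.82616822]
 [335.92458101 170.84916201]]
ring 296 326 49 91
311.0 70.28571319580078 21.30929183959961
ring [0.61898987 0.21071973 0.038     ]
pivot [[0.57880115 0.19301421 0.047     ]]
handles [[0.5190949  0.19492682 0.051     ]
 [0.53989816 0.14705359 0.051     ]] mid [0.52949653 0.17099021 0.051     ]
yaw 23.93827124032626 0.0979157444604779
```

View pics/w1b.png

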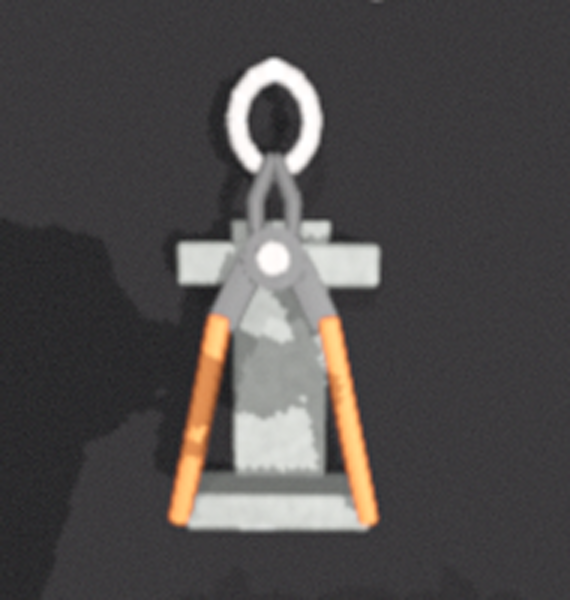

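```bash
python3 -m crank '[[0.013,-0.012,0.003,20,-10,20,-1],[0,0,0.003,8,-5,35,-1],[0,0,0,0,0,20,-1],[0,0,0,0,0,0,-1]]';python3 - <<'E'
from h import *
delta([0.5385,0.1745,0.197],np.radians(24))
E
```

```text
t: 3.1
tool_pos: [0.5313, 0.1672, 0.2939]
tool_rot: [3.074, 0.642, 0.017]
contact_force: [-0.7, 0.6, 0.6]
opening: 0.0852
t 3.1 pos [0.5313 0.1672 0.2939] F [-0.7  0.6  0.6] T [-0.02 -0.01  0.01] open 0.0852 q [ 0.17 -0.02  1.87 -0.    1.27  1.33]
yaw 23.6 zaxis [ 1.070e-02  7.000e-04 -9.999e-01]
turn(rad) [ 0.0036 -0.0101 -0.007 ] shift mm [ 8.5 -4.1 97. ]
```

```bash
python3 -m crank '[[0.004,-0.01,-0.007,8,-4,15,-1],[0,0,0,0,0,20,-1],[0,0,0,0,0,20,-1],[0,0,0,0,0,0,-1]]';python3 - <<'E'
from h import *
o,Rt,p=pose()
pic=eyes.get_image("wrist"); cv2.imwrite("pics/w2.png",pic["image"][:,:,::-1])
np.save("T2.npy",camT(pic,Rt,p))
delta([0.5385,0.1745,0.197],np.radians(24))
E
```

```text
t: 3.43
tool_pos: [0.5384, 0.1689, 0.2426]
tool_rot: [3.075, 0.641, 0.008]
contact_force: [-1.8, -0.4, -0.6]
opening: 0.0855
t 3.48 pos [0.5393 0.169  0.2449] F [-0.1  0.  -0.1] T [-0.05 -0.    0.04] open 0.0853 q [ 0.17  0.06  1.88 -0.    1.19  1.33]
yaw 23.54 zaxis [ 8.4e-03  8.0e-04 -1.0e+00]
turn(rad) [ 0.0026 -0.008  -0.008 ] shift mm [ 1.1 -5.5 47.9]
```

View pics/w2.png

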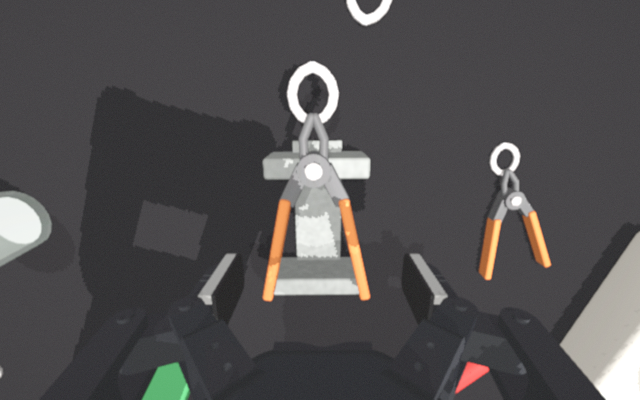

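Run:
```python
from h import *
T=np.load("T2.npy")
pic={"vertical_fov":71.93016922991208,"cx":322.3885,"cy":201.7558,"mount":1}
ring=back(pic,T,[[313,94]],0.038)[0]; piv=back(pic,T,[[314,172]],0.047)[0]
he=back(pic,T,[[268.5,295],[364,295]],0.051); m=he.mean(0)
print(ring,piv,he,m)
d=ring-m; print(np.degrees(np.arctan2(d[1],d[0])),np.linalg.norm(d[:2]),np.linalg.norm((ring-piv)[:2]))
u=d[:2]/np.linalg.norm(d[:2]); print("grip from ring",ring[:2]-.0873*u,"from pivot",piv[:2]-.045*u)
```

```text
[0.61848913 0.21064937 0.038     ] [0.5775505  0.19236703 0.047     ] [[0.48648369 0.18770292 0.051     ]
 [0.51273008 0.12723415 0.051     ]] [0.49960688 0.15746854 0.051     ]
24.100898168575984 0.13023512940681473 0.044835426564087524
grip from ring [0.53879926 0.17500087] from pivot [0.53647325 0.17399151]
```

The wrist view at close range has the ring at (313,94), the pivot at (314,172), and the handles between the open pads. Both measurements agree: grip at (0.538, 0.1745), yaw 24°. Next is the descent.

```bash
python3 -m crank '[[0.003,-0.008,-0.008,0,-5,22,-1],[0,0,0,0,0,22,-1],[0,0,0,0,0,4,-1],[0,0,0,0,0,0,-1]]';python3 - <<'E'
from h import *
delta([0.538,0.1745,0.197],np.radians(24))
E
```

```text
t: 3.82
tool_pos: [0.5416, 0.1713, 0.2067]
tool_rot: [3.074, 0.646, 0.023]
contact_force: [0.3, 0.2, 0.2]
opening: 0.0853
t 3.82 pos [0.5416 0.1713 0.2067] F [0.3 0.2 0.2] T [ 0.05 -0.06  0.02] open 0.0853 q [0.18 0.12 1.89 0.   1.11 1.33]
yaw 23.74 zaxis [ 0.0143  0.0026 -0.9999]
turn(rad) [ 0.0034 -0.0142 -0.0046] shift mm [-2.1 -4.4  9.6]
```

```bash
python3 -m crank '[[0.003,-0.014,-0.005,-2,-4,8,-1],[0,0,0,0,0,0,-1],[0,0,0,0,0,0,-1]]';python3 - <<'E'
from h import *
delta([0.538,0.1745,0.197],np.radians(24))
E
python3 -m crank '[[0,0,0,0,0,0,-1]]'
python3 - <<'E'
from h import *
delta([0.538,0.1745,0.197],np.radians(24))
E
```

```text
t: 4.07
tool_pos: [0.54, 0.1739, 0.2037]
tool_rot: [3.072, 0.652, 0.01]
contact_force: [0.4, 0.1, -0.0]
opening: 0.0853
t 4.07 pos [0.54   0.1739 0.2037] F [ 0.4  0.1 -0. ] T [0.03 0.05 0.02] open 0.0853 q [ 0.18  0.13  1.89 -0.    1.12  1.33]
yaw 23.97 zaxis [ 6.4e-03  7.0e-04 -1.0e+00]
turn(rad) [ 0.0019 -0.0061 -0.0005] shift mm [-1.6 -1.3  6.7]
t: 4.15
tool_pos: [0.5402, 0.174, 0.2047]
tool_rot: [3.072, 0.652, 0.012]
contact_force: [0.1, -0.2, -0.7]
opening: 0.0853
t 4.15 pos [0.5402 0.174  0.2047] F [ 0.1 -0.2 -0.7] T [-0.01 -0.02 -0.  ] open 0.0853 q [ 0.18  0.13  1.89 -0.    1.12  1.33]
yaw 23.97 zaxis [ 7.6e-03  9.0e-04 -1.0e+00]
turn(rad) [ 0.0022 -0.0073 -0.0005] shift mm [-1.9 -1.4  7.7]
```

```bash
python3 -m crank '[[0.002,-0.008,0,-2,-1.5,9,-1],[0.001,-0.004,0,0,0,1,-1],[0,0,0,0,0,0,-1]]';python3 - <<'E'
from h import *
o,Rt,p=pose()
pic=eyes.get_image("wrist"); cv2.imwrite("pics/w3.png",pic["image"][:,:,::-1])
delta([0.538,0.1745,0.197],np.radians(24))
E
```

```text
t: 4.4
tool_pos: [0.5385, 0.1749, 0.1961]
tool_rot: [3.073, 0.653, -0.003]
contact_force: [0.2, 0.2, -0.5]
opening: 0.0854
t 4.45 pos [0.5383 0.1748 0.1957] F [ 0.1  0.3 -0.1] T [ 0.02  0.04 -0.04] open 0.0855 q [ 0.18  0.14  1.9  -0.    1.11  1.33]
yaw 23.98 zaxis [-2.7e-03 -8.0e-04 -1.0e+00]
turn(rad) [-0.0004  0.0028 -0.0003] shift mm [-0.4  0.2 -1.3]
```

View pics/w3.png

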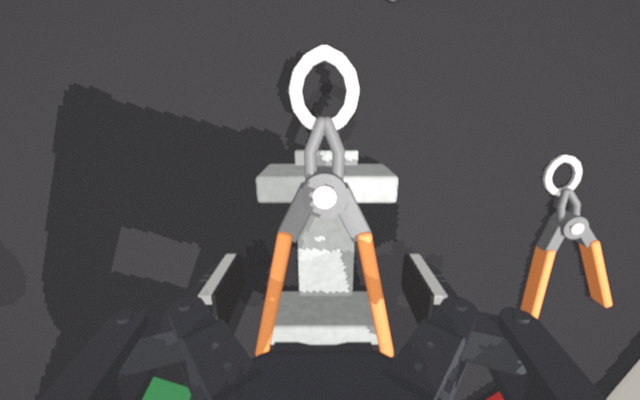

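The pads at columns 225 and 425 straddle the handles evenly, with the pliers' centre line at column 324. Closing now.

```bash
python3 -m crank '[[0,0,0,0,0,0,1],[0,0,0,0,0,0,1],[0,0,0,0,0,0,1],[0,0,0,0,0,0,1],[0,0,0,0,0,0,1],[0,0,0,0,0,0,1],[0,0,0,0,0,0,1],[0,0,0,0,0,0,1]]' 60;python3 - <<'E'
from h import *
o,Rt,p=pose()
pic=eyes.get_image("wrist"); cv2.imwrite("pics/w4.png",pic["image"][:,:,::-1])
delta([0.538,0.1745,0.197],np.radians(24))
E
```

```text
t: 5.12
tool_pos: [0.5389, 0.1748, 0.1978]
tool_rot: [3.072, 0.653, -0.005]
contact_force: [-0.6, 0.4, 1.4]
opening: 0.0294
t 5.17 pos [0.5389 0.1748 0.1978] F [-0.7 -0.   0.9] T [-0.04 -0.05 -0.05] open 0.0298 q [ 0.18  0.14  1.89 -0.    1.11  1.33]
yaw 24.0 zaxis [-0.0032 -0.0018 -1.    ]
turn(rad) [0.0003 0.0036 0.0001] shift mm [-0.9 -0.1  0.8]
```

View pics/w4.png

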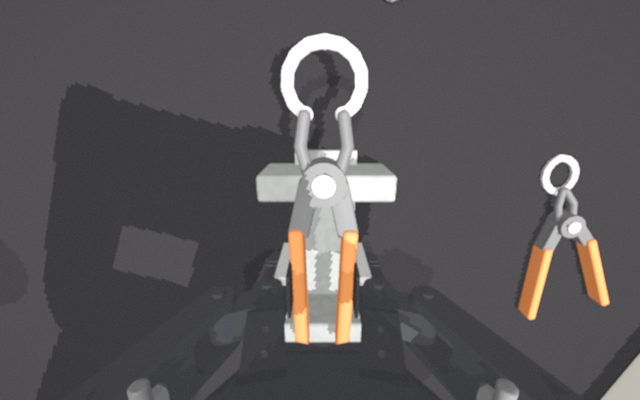

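Run:
```python
from h import *
o,Rt,p=pose()
pic={"vertical_fov":71.93016922991208,"cx":322.3885,"cy":201.7558,"mount":np.array([[-1.41206881e-04, -9.49928709e-01, -3.12466683e-01,7.95506668e-02],[ 9.99999989e-01, -1.45727269e-04, -8.88530775e-06,-1.08587382e-03],[-3.70945075e-05, -3.12466681e-01,  9.49928719e-01,3.07419731e-02],[0,0,0,1]])}
T=camT(pic,Rt,p)
im=cv2.imread("pics/w4.png")
# fit pivot by ring: ring (324.5,76)
ring=back(pic,T,[[324.5,76]],0.038)[0]; piv=back(pic,T,[[323,187]],0.049)[0]; print(ring,piv,np.linalg.norm((ring-piv)[:2]))
yaw=np.radians(24); x=np.array([np.cos(yaw),np.sin(yaw),0]); y=np.array([-x[1],x[0],0])
P0=ring-.0423*x; P0[2]=0.035
def W(a,b,c): return P0+a*x+b*y+np.array([0,0,c])
pts=[W(-.022,s*.017,.016) for s in(1,-1)]+[W(-.097,s*.017,.016) for s in(1,-1)]+[W(0,0,.014)]
print(proj(pic,T,pts).round(1))
big=cv2.resize(im[20:360,240:420],None,fx=3,fy=3)
for s,col in((1,(0,255,0)),(-1,(0,255,0))):
    a,b=(proj(pic,T,[W(-.022,s*.017,.016),W(-.097,s*.017,.016)])-[240,20])*3
    cv2.line(big,tuple(a.astype(int)),tuple(b.astype(int)),col,1)
th=np.linspace(0,6.28,60)
for r in (.013,.018):
    q=(proj(pic,T,[W(.0423+r*np.cos(t),r*np.sin(t),.003) for t in th])-[240,20])*3
    cv2.polylines(big,[q.astype(np.int32)],True,(0,0,255),1)
cv2.imwrite("pics/w4b.png",big[:600])
cv2.imwrite("pics/w4c.png",big[420:])
```

```text
[0.62400477 0.21284403 0.038     ] [0.58161691 0.19467088 0.049     ] 0.046119347611585454
[[287.1 226.6]
 [361.6 226.6]
 [292.7 353.9]
 [355.4 353.9]
 [324.5 178.6]]
```

View pics/w4b.png

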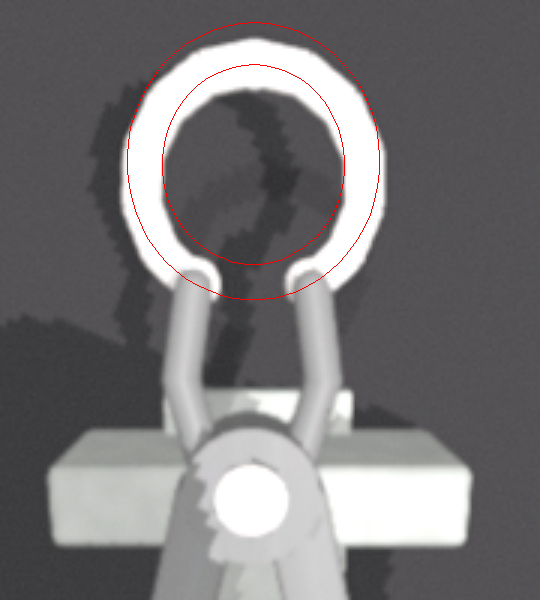

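View pics/w4c.png

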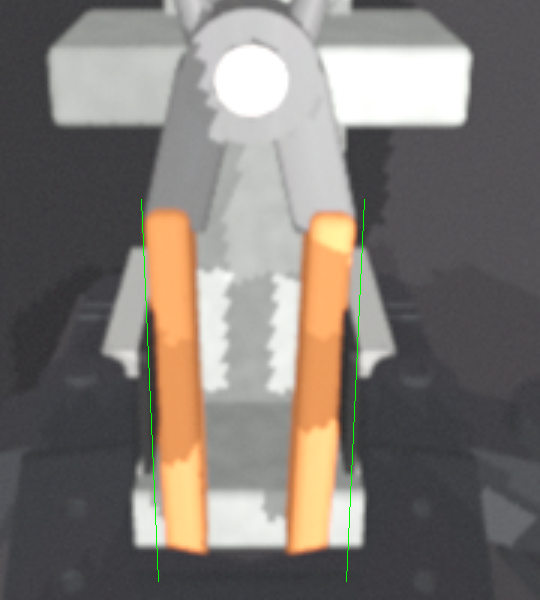

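Run:
```python
from h import *
o,Rt,p=pose()
pic={"vertical_fov":71.93016922991208,"cx":322.3885,"cy":201.7558,"mount":np.array([[-1.41206881e-04, -9.49928709e-01, -3.12466683e-01,7.95506668e-02],[ 9.99999989e-01, -1.45727269e-04, -8.88530775e-06,-1.08587382e-03],[-3.70945075e-05, -3.12466681e-01,  9.49928719e-01,3.07419731e-02],[0,0,0,1]])}
T=camT(pic,Rt,p)
for z in(.047,.051,.055):
    q=back(pic,T,[[289,230.7],[358.7,230.7],[295,343],[349.3,343]],z)
    print(z,np.linalg.norm(q[0]-q[1]),np.linalg.norm(q[2]-q[3]),np.linalg.norm(q[0]-q[2]), ((q[0]+q[1])/2).round(4),((q[2]+q[3])/2).round(4))
print(back(pic,T,[[324.5,82]],.038))
# rest bar width check
q=back(pic,T,[[257,175],[397,175]],.035);print(np.linalg.norm(q[0]-q[1]))
```

```text
0.047 0.033079294777648593 0.02998574131255957 0.0677311354456667 [0.5617 0.1853 0.047 ] [0.4995 0.1585 0.047 ]
0.051 0.03197455981680845 0.02898432042443728 0.06546914788616202 [0.5633 0.1861 0.051 ] [0.5032 0.1602 0.051 ]
0.055 0.03086982485596831 0.027982899536314897 0.06320716032665742 [0.565  0.1868 0.055 ] [0.5069 0.1618 0.055 ]
[[0.62184958 0.21187836 0.038     ]]
0.06833612057752166
```

The pads are fully closed on the handles: the ring is now round and the handles are slightly past parallel, so 60 N is overpressing the stop. I'll ease the grip to 35 N and then lift.

```bash
python3 -m crank '[[0,0,0,0,0,0,1],[0,0,0,0,0,0,1],[0,0,0,0,0,0,1]]' 35;python3 -m crank '[[0,0,0,0,0,-4,1],[0,0,0,0,0,-10,1],[0,0,0,0,0,-15,1],[0,0,0,0,0,-15,1],[0,0,0,0,0,-15,1],[0,0,0,0,0,0,1]]'
python3 - <<'E'
from h import *
o,Rt,p=pose()
for n in ["wrist","side"]:
    pic=eyes.get_image(n); cv2.imwrite(f"pics/{n}5.png",pic["image"][:,:,::-1])
    T=camT(pic,Rt,p); np.save(f"T5{n}.npy",T)
    for q in ["pliers","ring_center","grip"]:
      print(n,q,[(r["centre"],r["confidence"]) for r in spotter.mark_of(q,pic)][:5])
delta([0.538,0.1745,0.25],np.radians(24))
E
```

```text
t: 5.42
tool_pos: [0.5389, 0.1748, 0.1978]
tool_rot: [3.072, 0.653, -0.006]
contact_force: [-1.4, -0.0, 0.6]
opening: 0.0298
t: 5.92
tool_pos: [0.5375, 0.1747, 0.2579]
tool_rot: [3.072, 0.653, -0.017]
contact_force: [1.5, 1.0, -0.6]
opening: 0.0294
wrist pliers [([0.5795, 0.1924, 0.0939], 0.88), ([0.6139, 0.0444, -0.0003], 0.62)]
wrist ring_center [([0.6393, 0.0598, 0.0024], 0.67), ([0.2577, 0.4085, 0.0002], 0.58)]
wrist grip [([0.5883, 0.0147, 0.0079], 0.6), ([0.3951, 0.0148, 0.0028], 0.42)]
side pliers [([0.7286, 0.211, -0.0007], 0.83), ([0.5786, 0.1928, 0.0893], 0.67), ([0.2848, 0.4157, 0.0019], 0.62), ([0.5177, 0.5022, -0.0002], 0.6), ([0.6126, 0.0379, -0.0019], 0.46)]
side ring_center [([0.5091, 0.4602, -0.0008], 0.96), ([0.6909, 0.203, 0.0012], 0.94), ([0.2587, 0.4058, -0.0002], 0.89), ([0.6346, 0.06, -0.0027], 0.62), ([0.6186, 0.2079, 0.0891], 0.57)]
side grip [([0.5365, 0.5421, 0.0082], 0.97), ([0.5408, 0.1756, 0.0936], 0.92), ([0.777, 0.2246, 0.01], 0.92), ([0.3114, 0.4343, 0.0069], 0.58), ([0.5888, 0.0197, 0.0069], 0.44)]
t 6.32 pos [0.5359 0.1743 0.2529] F [ 0.1  0.9 -1.6] T [-0.01  0.05  0.03] open 0.0296 q [ 0.18  0.06  1.88 -0.    1.23  1.33]
yaw 24.0 zaxis [-0.0184 -0.0045 -0.9998]
turn(rad) [-0.0034  0.0186  0.    ] shift mm [2.  0.7 2.8]
```

View pics/wrist5.png

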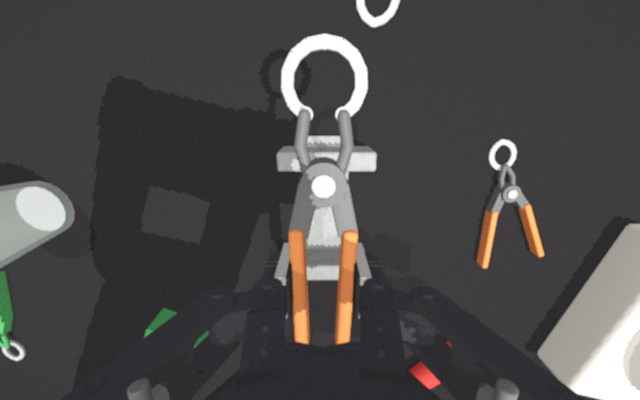

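View pics/side5.png

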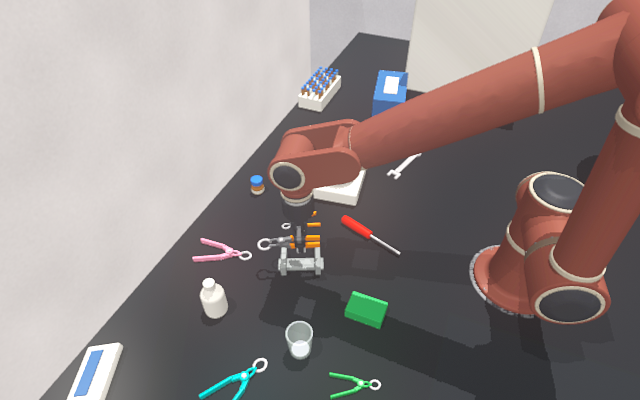

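Lifted cleanly. In the wrist view the ring and pivot sit at the same pixels as before the lift, (324,76) and (323,187), so nothing slipped. The opening is still 0.0296 at 35 N, so the handles are on the hard stop. Next I'll fit the ring centre in the tool frame.

```bash
cat >> h.py <<'E'
MOUNT=np.array([[-1.41206881e-04, -9.49928709e-01, -3.12466683e-01,7.95506668e-02],[ 9.99999989e-01, -1.45727269e-04, -8.88530775e-06,-1.08587382e-03],[-3.70945075e-05, -3.12466681e-01,  9.49928719e-01,3.07419731e-02],[0,0,0,1]])
WP={"vertical_fov":71.93016922991208,"cx":322.3885037,"cy":201.7558123,"mount":MOUNT}
TM=np.linalg.inv(MOUNT) # tool->cam
E
python3 - <<'E'
from h import *
from scipy.optimize import least_squares
for f in ["pics/w4.png","pics/wrist5.png"]:
    im=cv2.imread(f); g=cv2.cvtColor(im,cv2.COLOR_BGR2GRAY)
    m=(g>150).astype(np.uint8); m[:, :270]=0; m[:,380:]=0; m[:25]=0; m[122:]=0
    if f.endswith("5.png"): m[:, 374:]=0; m[:40,352:]=0
    ct,h=cv2.findContours(m,cv2.RETR_CCOMP,cv2.CHAIN_APPROX_NONE)
    c=max(ct,key=len)[:,0,:].astype(float)
    # gap so single contour; split inner/outer by distance from centre
    cen=np.array([324.5,78]); d=np.linalg.norm(c-cen,axis=1); up=c[:,1]<100
    inn=c[up&(d<36)]; out=c[up&(d>36)]
    inn=inn # contour lies on ring pixels
    def res(v,zt=0.1598,fitz=False):
        z=v[2] if fitz else zt
        r=[]
        for pts,R_,off in((inn,.013,.5),(out,.018,.5)):
            q=back(WP,TM,pts,z)[:,:2]
            dd=np.linalg.norm(q-v[:2],axis=1)
            r.append(dd-R_)
        return np.concatenate(r)
    s=least_squares(lambda v:res(v),[.09,0]); print(f,len(inn),len(out),s.x,np.sqrt(np.mean(s.fun**2)))
    s=least_squares(lambda v:res(v,fitz=True),[.09,0,.16]); print(s.x,np.sqrt(np.mean(s.fun**2)))
    print("pivot tool",back(WP,TM,[[323,187]],0.148))
E
```

```text
pics/w4.png 127 169 [ 0.09182761 -0.00039716] 0.0005275052676516483
[ 0.09076321 -0.00042236  0.15513074] 0.0002868786390720705
pivot tool [[ 0.04781636 -0.00081689  0.148     ]]
pics/wrist5.png 127 167 [ 0.09171989 -0.00038916] 0.0004510381864414968
[ 0.09072873 -0.00041273  0.15542768] 0.00018019140017060437
pivot tool [[ 0.04781636 -0.00081689  0.148     ]]
```

```bash
python3 -m crank '[[-0.003,0.018,0,0,0,-20,1],[0,0,0,0,0,-25,1],[0,0,0,0,0,-20,1],[0,0,0,-5,10,0,1],[0,0,0,-10,18,0,1],[0,0,0,-16,26,0,1],[0,0,0,-16,26,0,1],[0,0,0,-16,26,0,1]]' 60
python3 - <<'E'
from h import *
delta([0.482,-0.2005,0.325],np.radians(24))
E
```

```text
t: 6.98
tool_pos: [0.52, 0.0499, 0.312]
tool_rot: [-3.069, -0.668, 0.017]
contact_force: [0.9, -0.2, -2.2]
opening: 0.0297
t 6.98 pos [0.52   0.0499 0.312 ] F [ 0.9 -0.2 -2.2] T [-0.06 -0.02  0.06] open 0.0297 q [-0.05 -0.12  1.94 -0.    1.33  1.1 ]
yaw 24.57 zaxis [-0.0106 -0.0012 -0.9999]
turn(rad) [-0.0033  0.0101  0.0099] shift mm [-138.8  211.9  -12.3]
```

```bash
python3 -m crank '[[-0.001,0.004,0.003,-18,28,-2,1],[-0.001,0.003,0.003,-18,28,-2,1],[-0.001,0.003,0.003,-18,28,-2,1],[0,0,0.002,-18,28,-2,1],[0,0,0,-18,28,-2,1],[0,0,0,-15,24,-1,1],[0,0,0,-10,14,0,1],[0,0,0,-4,6,0,1]]'
python3 - <<'E'
from h import *
delta([0.482,-0.2005,0.325],np.radians(24))
E
```

```text
t: 7.65
tool_pos: [0.4772, -0.1841, 0.3108]
tool_rot: [-3.073, -0.642, 0.022]
contact_force: [-0.5, -0.5, -2.5]
opening: 0.0296
t 7.65 pos [ 0.4772 -0.1841  0.3108] F [-0.5 -0.5 -2.5] T [-0.04  0.03  0.04] open 0.0296 q [-0.51 -0.14  1.96 -0.01  1.33  0.65]
yaw 23.6 zaxis [-1.420e-02 -3.000e-04 -9.999e-01]
turn(rad) [-0.0054  0.0132 -0.007 ] shift mm [ -2.4  16.9 -14.3]
```

```bash
python3 -m crank '[[-0.005,0.016,-0.007,-2,17,-10,1],[0,0.003,0,0,0,-2,1],[0,0,0,0,0,0,1],[0,0,0,0,0,0,1]]'
python3 - <<'E'
from h import *
o,Rt,p=pose()
for n in ["wrist","side","scene"]:
    pic=eyes.get_image(n); cv2.imwrite(f"pics/{n}6.png",pic["image"][:,:,::-1])
    T=camT(pic,Rt,p); np.save(f"T6{n}.npy",T); print(n,"campos",(-T[:3,:3].T@T[:3,3]).round(3))
    for q in ["stub_top","groove","ring_center"]:
      print(n,q,[(r["centre"],r["confidence"]) for r in spotter.mark_of(q,pic)][:5])
delta([0.482,-0.2005,0.325],np.radians(24))
E
```

```text
t: 7.98
tool_pos: [0.4799, -0.2028, 0.3175]
tool_rot: [-3.067, -0.645, -0.0]
contact_force: [0.1, -0.4, -2.1]
opening: 0.0297
wrist campos [ 0.552 -0.169  0.287]
wrist stub_top [([0.5629, -0.163, 0.1285], 0.68)]
wrist groove [([0.5622, -0.1689, 0.0863], 0.63)]
wrist ring_center []
side campos [0.207 0.816 0.921]
side stub_top [([0.5654, -0.1647, 0.1278], 0.74)]
side groove [([0.5653, -0.1635, 0.0891], 0.91), ([0.5645, -0.1643, 0.1263], 0.18)]
side ring_center [([0.6918, 0.2018, 0.0017], 0.96), ([0.258, 0.4077, 0.0013], 0.94), ([0.5648, -0.1672, 0.1537], 0.78), ([0.6332, 0.0577, -0.0001], 0.75), ([0.508, 0.461, -0.0016], 0.59)]
scene campos [ 1.202 -0.063  0.954]
scene stub_top [([0.5657, -0.1651, 0.1251], 0.78), ([0.3947, 0.0104, -0.0039], 0.34)]
scene groove [([0.5633, -0.1633, 0.0905], 0.96)]
scene ring_center [([0.6896, 0.2012, 0.0037], 0.95), ([0.505, 0.4618, 0.0012], 0.94), ([0.2562, 0.4045, 0.0019], 0.69), ([0.5628, -0.163, 0.1531], 0.6), ([0.6355, 0.0626, -0.0025], 0.6)]
t 8.58 pos [ 0.4801 -0.2029  0.3184] F [ 0.5  0.3 -1.9] T [-0.01  0.11  0.04] open 0.0297 q [-0.54 -0.13  1.94  0.01  1.34  0.61]
yaw 23.77 zaxis [-2.0e-04  6.4e-03 -1.0e+00]
turn(rad) [-0.0059 -0.0024 -0.004 ] shift mm [ 2.7 -1.5 -6.6]
```

View pics/wrist6.png

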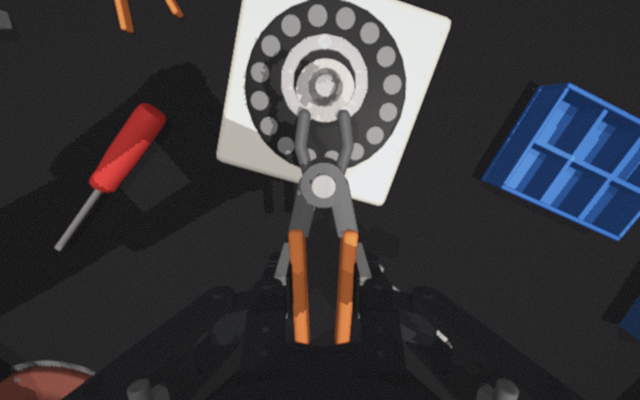

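View pics/side6.png

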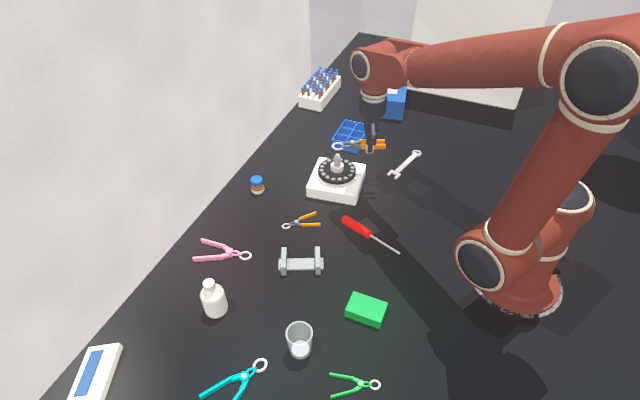

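View pics/scene6.png

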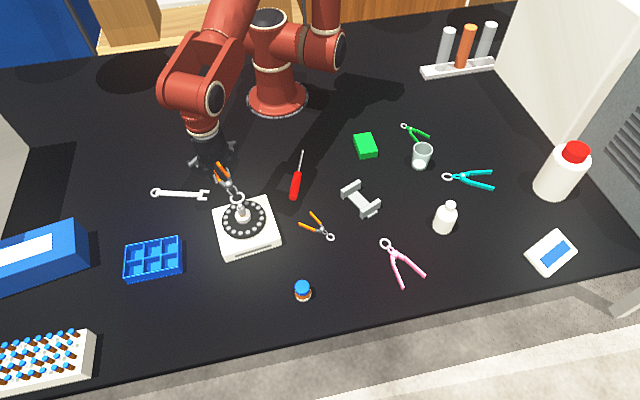

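The wrist view shows the stub top at (325,85) through the ring opening. The ring surrounds it at roughly (324,75), still well above the stub. I'll zoom in to fit the ring and stub precisely.

Run:
```python
from h import *
im=cv2.imread("pics/wrist6.png")
big=cv2.resize(im[10:140,250:400],None,fx=5,fy=5,interpolation=cv2.INTER_CUBIC)[:600]
T=np.load("T6wrist.npy")
ax=np.array([.5645,-.164])
th=np.linspace(0,2*np.pi,80)
for r,z,col in((.0055,.126,(0,0,255)),(.0102,.117,(0,255,0)),(.02,.085,(255,0,0)),(.06,.069,(255,255,0))):
    q=(proj(WP,T,np.c_[ax[0]+r*np.cos(th),ax[1]+r*np.sin(th),0*th+z])-[250,10]+.5)*5
    cv2.polylines(big,[q.astype(np.int32)],True,col,1)
for r in(.013,.018):
    q=(proj(WP,TM,np.c_[.0917+r*np.cos(th),-.0004+r*np.sin(th),0*th+.1598])-[250,10]+.5)*5
    cv2.polylines(big,[q.astype(np.int32)],True,(255,0,255),1)
cv2.imwrite("pics/w6b.png",big)
for n,c in (("side",(290,110,420,220)),("scene",(180,140,300,270))):
    i=cv2.imread(f"pics/{n}6.png")[c[1]:c[3],c[0]:c[2]]; cv2.imwrite(f"pics/{n}6b.png",cv2.resize(i,None,fx=4.5,fy=4.5,interpolation=cv2.INTER_CUBIC))
```

```text
(no output)
```

View pics/w6b.png

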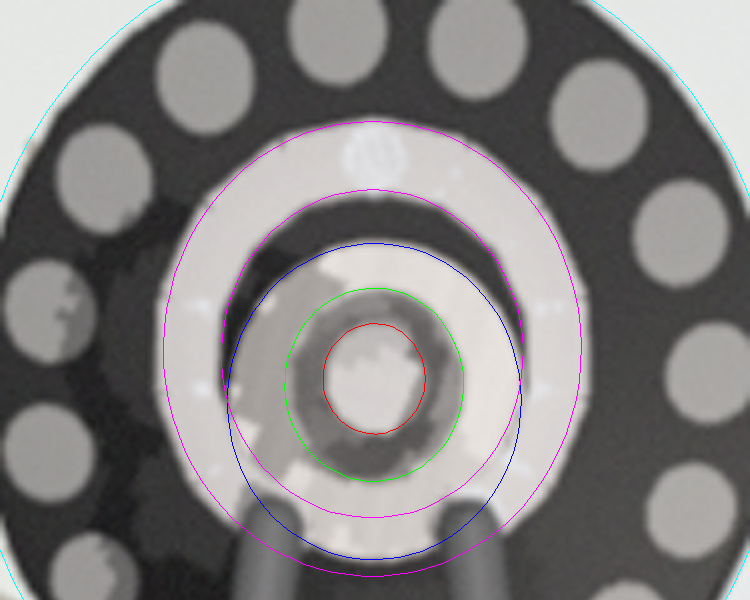

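View pics/side6b.png

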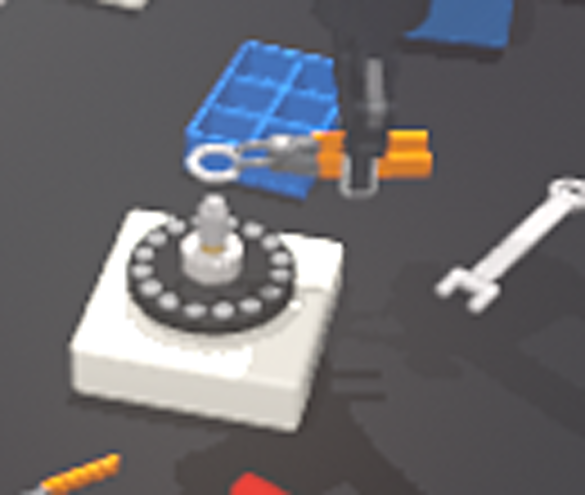

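View pics/scene6b.png

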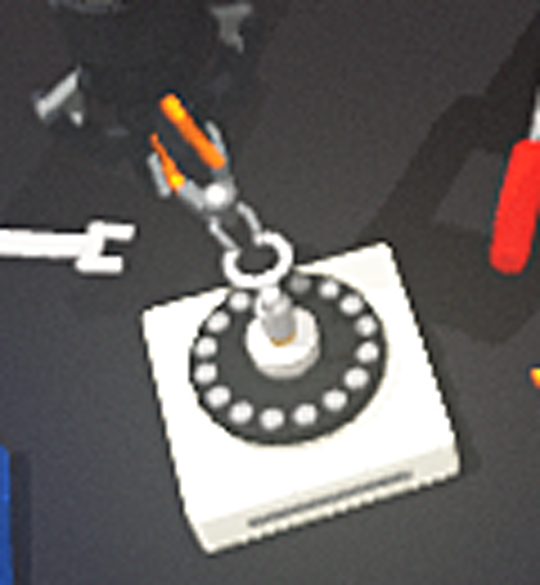

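Overlays of the stub, boss and ring fit within about 1 mm. The axis is at (0.5645, −0.164) and the ring sits 91 mm ahead of the TCP in tool x. I'll level up, align, and come down to just above the stub.

```bash
python3 -m crank '[[-0.006,-0.002,-0.004,2,-1,8,1],[0,0,0,0,0,8,1],[0,0,0,0,0,0,1]]'
python3 - <<'E'
from h import *
delta([0.4814,-0.2015,0.298],np.radians(24))
E
```

```text
t: 8.83
tool_pos: [0.4818, -0.201, 0.3014]
tool_rot: [3.071, 0.653, 0.002]
contact_force: [-0.7, 1.0, -2.4]
opening: 0.0299
t 8.83 pos [ 0.4818 -0.201   0.3014] F [-0.7  1.  -2.4] T [ 0.    0.08 -0.04] open 0.0299 q [-0.54 -0.11  1.95 -0.    1.3   0.61]
yaw 24.02 zaxis [ 0.0016 -0.0012 -1.    ]
turn(rad) [ 0.0017 -0.0009  0.0004] shift mm [-0.5  0.3  3.4]
```

```bash
python3 -m crank '[[0.001,0,0,-0.5,0.3,4,1],[0,0,0,0,0,0,1],[0,0,0,0,0,0,1]]'
cat > look.py <<'E'
import sys
from h import *
tag=sys.argv[1]; ax=np.array([float(sys.argv[2]),float(sys.argv[3])]); 
o,Rt,p=pose(); pic=eyes.get_image("wrist"); im=pic["image"][:,:,::-1].copy(); cv2.imwrite(f"pics/w{tag}.png",im)
T=camT(WP,Rt,p); np.save(f"T{tag}wrist.npy",T)
big=cv2.resize(im[10:140,250:400],None,fx=5,fy=5,interpolation=cv2.INTER_CUBIC)[:600]
th=np.linspace(0,2*np.pi,80)
for r,z,col in((.0055,.126,(0,0,255)),(.0102,.117,(0,255,0)),(.0102,.093,(0,255,0)),(.02,.085,(255,0,0))):
    q=(proj(WP,T,np.c_[ax[0]+r*np.cos(th),ax[1]+r*np.sin(th),0*th+z])-[250,10]+.5)*5
    cv2.polylines(big,[q.astype(np.int32)],True,col,1)
for r in(.013,.018):
    q=(proj(WP,TM,np.c_[.0912+r*np.cos(th),-.0004+r*np.sin(th),0*th+.1575])-[250,10]+.5)*5
    cv2.polylines(big,[q.astype(np.int32)],True,(255,0,255),1)
cv2.imwrite(f"pics/w{tag}b.png",big)
if len(sys.argv)>4:
    for n,c in (("side",(290,110,400,220)),("scene",(190,150,290,270))):
        i=eyes.get_image(n)["image"][:,:,::-1]; cv2.imwrite(f"pics/{n}{tag}.png",i)
        cv2.imwrite(f"pics/{n}{tag}b.png",cv2.resize(i[c[1]:c[3],c[0]:c[2]],None,fx=5,fy=5,interpolation=cv2.INTER_CUBIC))
delta([0.4814,-0.2015,0.250],np.radians(24))
E
python3 look.py 7 .5645 -.164 1
```

```text
t: 9.08
tool_pos: [0.4811, -0.2013, 0.2954]
tool_rot: [-3.071, -0.654, 0.001]
contact_force: [-0.5, 0.2, -1.7]
opening: 0.0294
t 9.23 pos [ 0.4812 -0.2014  0.2957] F [ 0.6 -0.  -1.8] T [-0.02  0.03 -0.01] open 0.0295 q [-0.54 -0.1   1.95  0.    1.29  0.61]
yaw 24.03 zaxis [-8.e-04  9.e-04 -1.e+00]
turn(rad) [-0.0012  0.0004  0.0005] shift mm [ 0.2  0.3 45.7]
```

View pics/w7b.png

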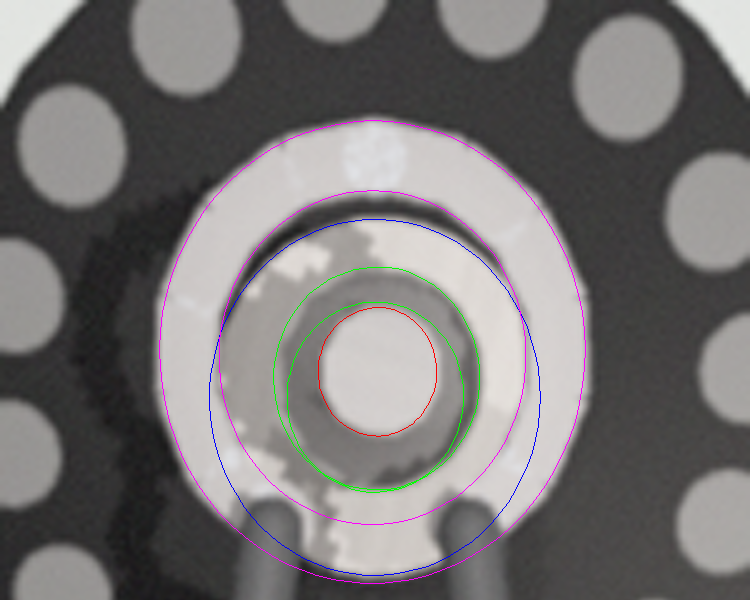

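View pics/side7b.png

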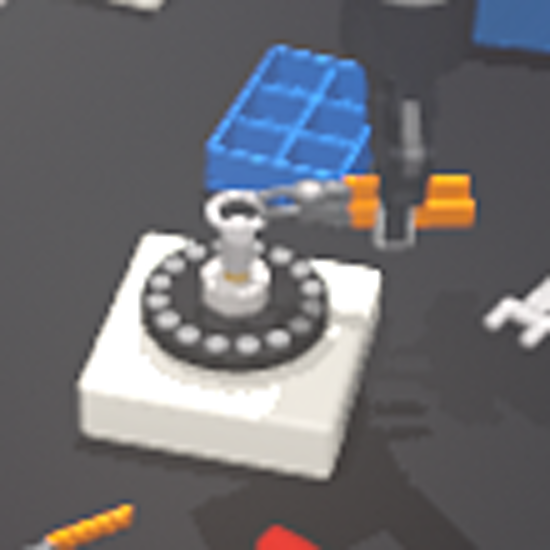

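View pics/scene7b.png

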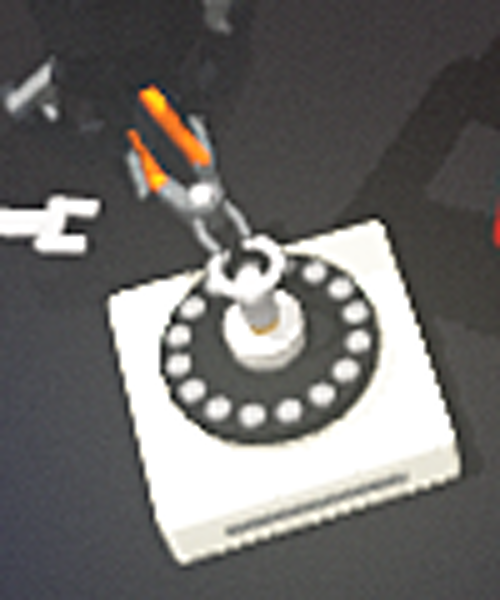

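The wrist overlay matches the stub top at zoomed (377,371) and the ring at (372,358), and the two remain concentric once height is accounted for. Going down in small steps while watching the force.

```bash
python3 -m crank '[[0,0,0,0,0,7,1],[0,0,0,0,0,7,1],[0,0,0,0,0,0,1],[0,0,0,0,0,0,1]]' ; python3 look.py 8 .5645 -.164
```

```text
t: 9.57
tool_pos: [0.4814, -0.2016, 0.2812]
tool_rot: [3.073, 0.654, 0.001]
contact_force: [-0.5, 0.2, -0.5]
opening: 0.0298
t 9.62 pos [ 0.4813 -0.2015  0.281 ] F [-0.3 -0.5 -1.9] T [-0.01  0.08 -0.06] open 0.0299 q [-0.54 -0.08  1.96  0.    1.26  0.61]
yaw 24.02 zaxis [ 3.e-04  2.e-04 -1.e+00]
turn(rad) [-0.0001 -0.0004  0.0003] shift mm [ 0.1  0.  31. ]
```

View pics/w8b.png

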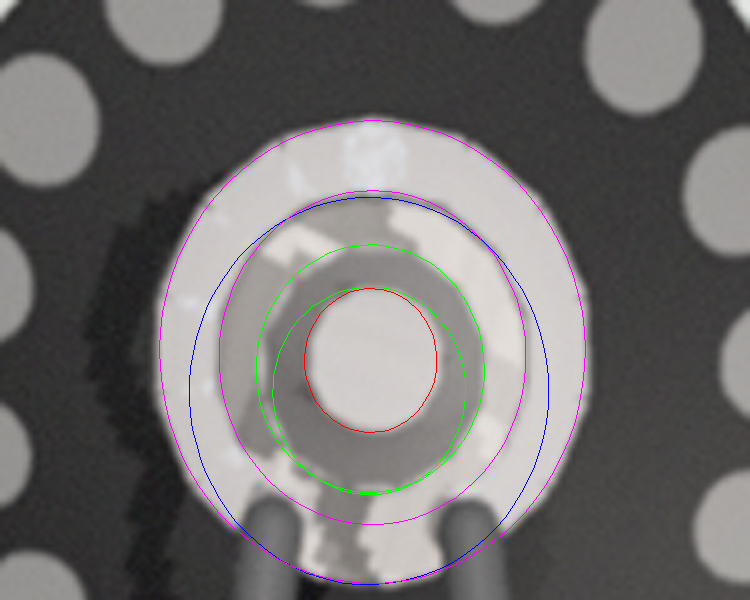

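The stub sits inside the ring about 0.7 mm toward the pliers, and force is nil. I'll nudge back 0.5 mm and continue.

```bash
python3 -m crank '[[0,0,0,-0.6,0,5,1],[0,0,0,0,0,6,1],[0,0,0,0,0,4,1],[0,0,0,0,0,0,1],[0,0,0,0,0,0,1]]' ; python3 look.py 9 .5645 -.164 1
```

```text
t: 10.03
tool_pos: [0.4807, -0.2018, 0.2643]
tool_rot: [-3.073, -0.654, -0.0]
contact_force: [-0.1, -0.3, -1.0]
opening: 0.0296
t 10.18 pos [ 0.4808 -0.2019  0.2648] F [-0.1 -0.3 -1.2] T [-0.01  0.06  0.01] open 0.0296 q [-0.54 -0.06  1.97  0.    1.23  0.61]
yaw 24.02 zaxis [ 9.e-04 -1.e-04 -1.e+00]
turn(rad) [ 0.0005 -0.0007  0.0003] shift mm [ 0.7 -0.1 14.8]
```

View pics/w9b.png

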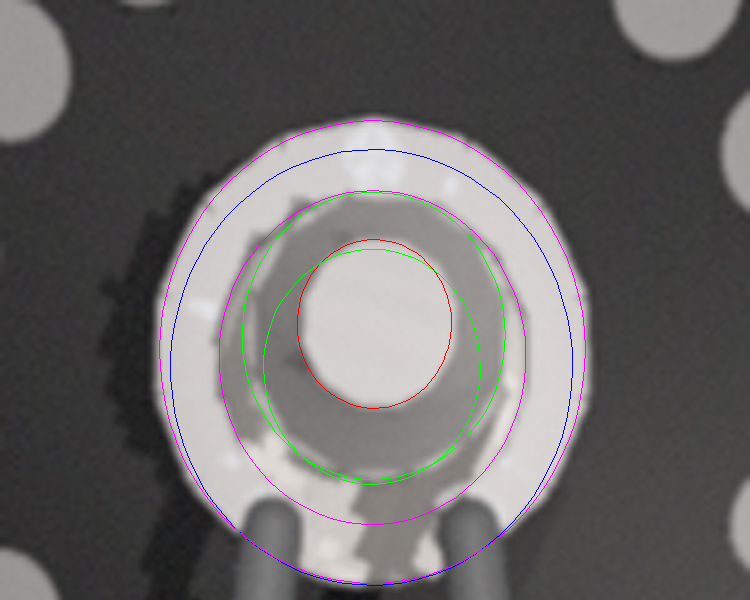

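View pics/side9b.png

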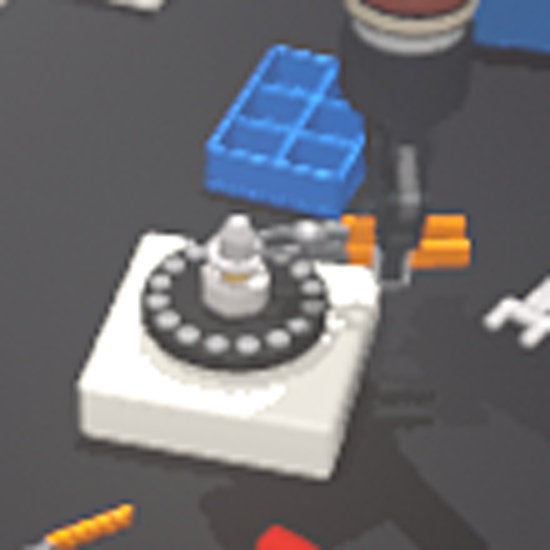

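View pics/scene9b.png

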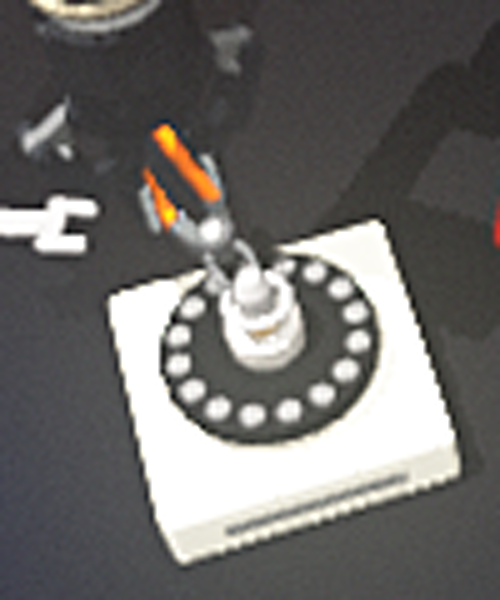

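Ring and stub are concentric to within 0.5 mm in the wrist view (ring at (373,357), stub at ring height about (373,352)), and the side and scene views show the ring around the stub. The last 14.5 mm takes the ring to 89 mm.

```bash
python3 -m crank '[[0,0,0,0.2,0,4,1],[0,0,0,0,0,4,1],[0,0,0,0,0,3,1],[0,0,0,0,0,0,1],[0,0,0,0,0,0,1]]' ; python3 look.py 10 .5645 -.164
```

```text
t: 10.6
tool_pos: [0.4813, -0.2019, 0.2534]
tool_rot: [3.071, 0.653, 0.003]
contact_force: [0.7, 0.1, -1.5]
opening: 0.0297
t 10.65 pos [ 0.4812 -0.2018  0.2533] F [ 0.   0.1 -1.8] T [ 0.06  0.04 -0.  ] open 0.0294 q [-0.54 -0.05  1.98  0.    1.21  0.61]
yaw 24.02 zaxis [ 2.1e-03 -8.0e-04 -1.0e+00]
turn(rad) [ 0.0016 -0.0015  0.0004] shift mm [ 0.3 -0.2  3.3]
```

View pics/w10b.png

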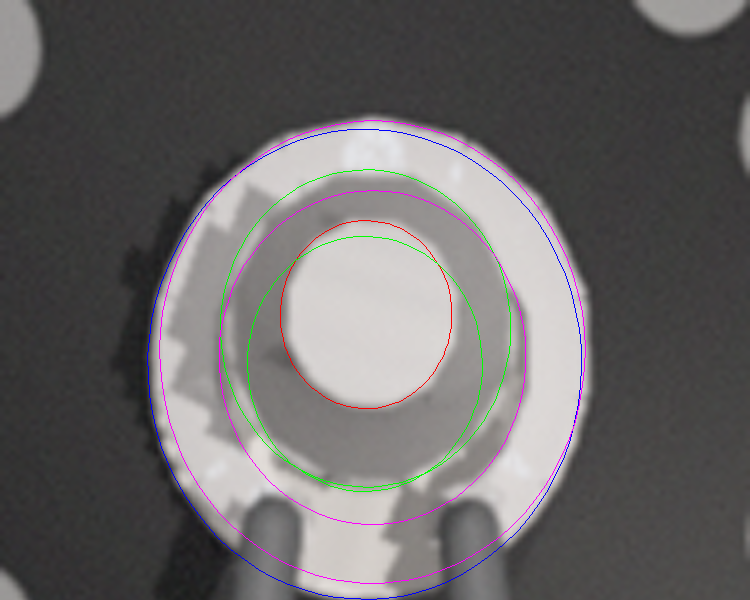

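```bash
python3 -m crank '[[0.001,-0.001,0,-0.3,-0.4,3,1],[0,0,0,0,0,0,1],[0,0,0,0,0,0,1],[0,0,0,0,0,0,1]]' ; python3 look.py 11 .5645 -.164 1
python3 - <<'E'
from h import *
for n in ["side","scene"]:
    pic=eyes.get_image(n)
    for q in ["ring_center","groove","pliers","stub_top"]:
      print(n,q,[(r["centre"],r["confidence"]) for r in spotter.mark_of(q,pic) if abs(r["centre"][1]+.18)<.1])
    T=camT(pic); im=pic["image"][:,:,::-1].copy()
    th=np.linspace(0,2*np.pi,80); ax=[.5645,-.164]
    c=(290,110) if n=="side" else (190,150)
    big=cv2.resize(im[c[1]:c[1]+80,c[0]:c[0]+100],None,fx=7,fy=7,interpolation=cv2.INTER_CUBIC) if n=="side" else cv2.resize(im[180:250,190:290],None,fx=7,fy=7,interpolation=cv2.INTER_CUBIC)
    if n=="scene": c=(190,180)
    for r,z,col in((.018,.089,(255,0,255)),(.02,.085,(255,0,0)),(.0102,.093,(0,255,0)),(.0055,.126,(0,0,255))):
        q=(proj(pic,T,np.c_[ax[0]+r*np.cos(th),ax[1]+r*np.sin(th),0*th+z])-c+.5)*7
        cv2.polylines(big,[q.astype(np.int32)],True,col,1)
    cv2.imwrite(f"pics/{n}11o.png",big)
E
```

```text
t: 10.98
tool_pos: [0.4808, -0.2017, 0.2502]
tool_rot: [3.072, 0.654, 0.001]
contact_force: [0.1, -0.6, -2.0]
opening: 0.0295
t 11.13 pos [ 0.4809 -0.2017  0.2503] F [-1.4  0.  -1.6] T [-0.01  0.05  0.02] open 0.0294 q [-0.54 -0.05  1.98  0.    1.2   0.61]
yaw 24.02 zaxis [ 1.2e-03 -6.0e-04 -1.0e+00]
turn(rad) [ 0.001  -0.0008  0.0003] shift mm [0.6 0.  0.3]
side ring_center [([0.5653, -0.1643, 0.0871], 0.54)]
side groove [([0.5633, -0.1624, 0.0906], 0.82), ([0.5651, -0.164, 0.1293], 0.49)]
side pliers [([0.5245, -0.1794, 0.0873], 0.85)]
side stub_top [([0.5653, -0.1632, 0.1258], 0.81)]
scene ring_center [([0.5663, -0.1646, 0.0862], 0.7)]
scene groove []
scene pliers [([0.5301, -0.1829, 0.0872], 0.81)]
scene stub_top [([0.5665, -0.1667, 0.127], 0.61)]
```

View pics/w11b.png

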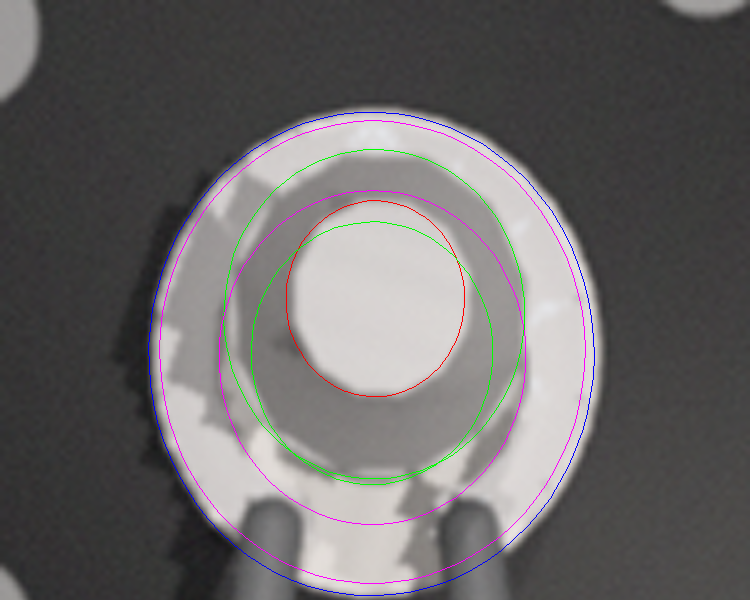

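View pics/side11b.png

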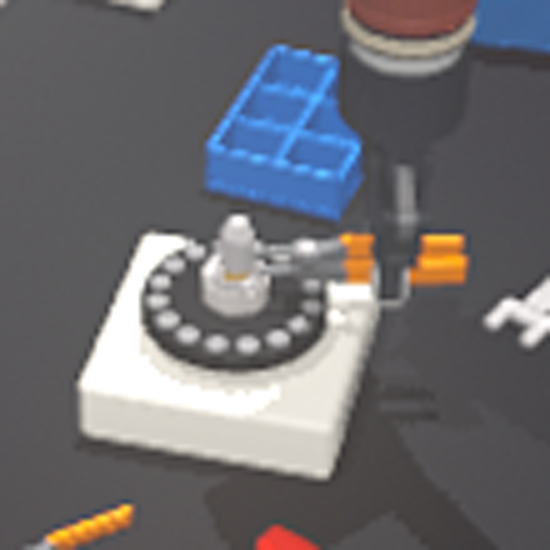

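View pics/side11o.png

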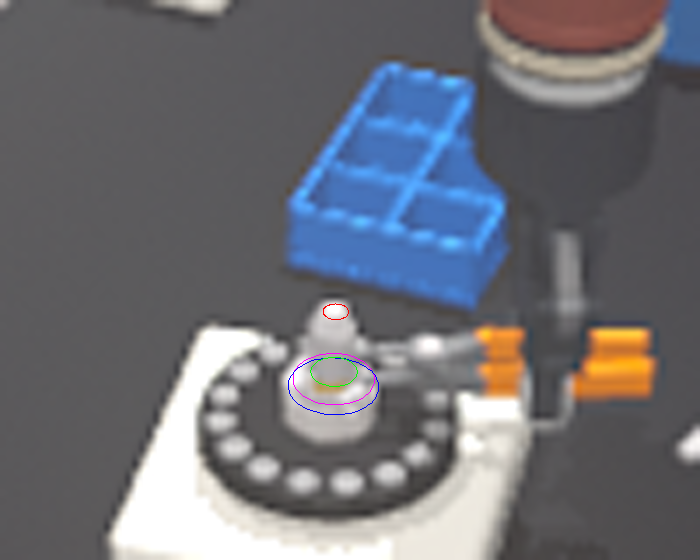

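View pics/scene11o.png

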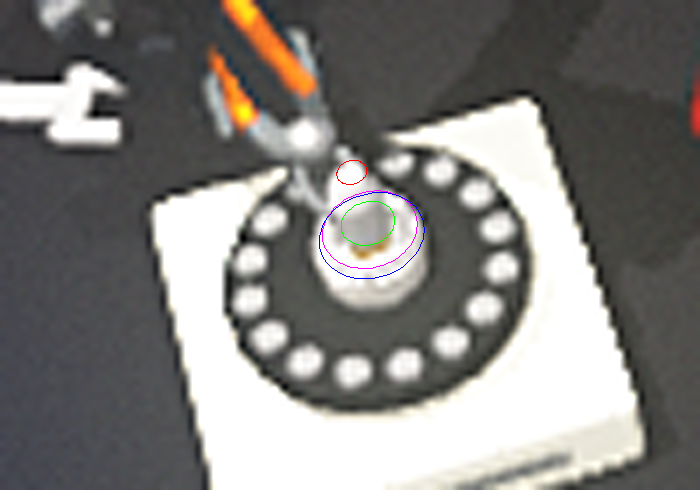

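```bash
python3 -m crank '[[0,0,0,0,0,-0.7,1],[0,0,0,0,0,0,1],[0,0,0,0,0,0,1],[0,0,0,0,0,0,1]]' ; python3 look.py 12 .5645 -.164; python3 -m crank '[[0,0,0,0,0,0,1],[0,0,0,0,0,0,1],[0,0,0,0,0,0,1]]'
python3 - <<'E'
from h import *
delta([0.4808,-0.2017,0.251],np.radians(24))
E
```

```text
t: 11.97
tool_pos: [0.4809, -0.2016, 0.251]
tool_rot: [3.072, 0.654, 0.001]
contact_force: [0.2, -0.6, -2.2]
opening: 0.0296
t 12.02 pos [ 0.4809 -0.2017  0.251 ] F [-0.   0.2 -2. ] T [0.01 0.05 0.  ] open 0.0298 q [-0.54 -0.05  1.98  0.    1.21  0.61]
yaw 24.02 zaxis [ 1.e-03 -5.e-04 -1.e+00]
turn(rad) [ 0.0009 -0.0007  0.0004] shift mm [0.6 0.1 1. ]
t: 12.27
tool_pos: [0.4809, -0.2017, 0.251]
tool_rot: [3.072, 0.654, 0.001]
contact_force: [0.4, 0.1, -1.3]
opening: 0.0298
t 12.27 pos [ 0.4809 -0.2017  0.251 ] F [ 0.4  0.1 -1.3] T [ 0.01  0.02 -0.01] open 0.0298 q [-0.54 -0.05  1.98  0.    1.21  0.61]
yaw 24.02 zaxis [ 1.e-03 -5.e-04 -1.e+00]
turn(rad) [ 0.0008 -0.0007  0.0004] shift mm [-0.1  0.   0. ]
```

View pics/w12.png

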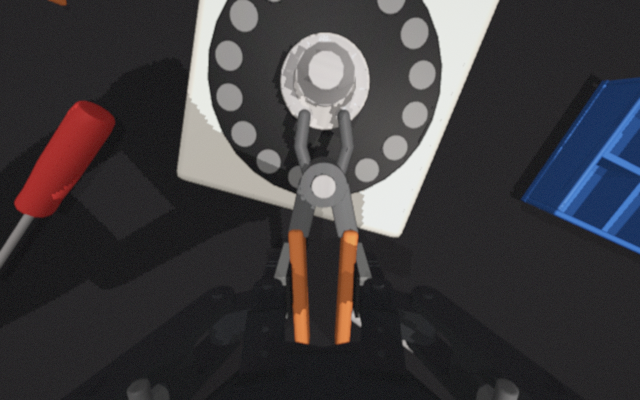

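The pivot (323,187) and ring (324,75) are still at the same wrist-image pixels as when gripped, so the pliers have not tilted. The tool is vertical within 0.1° and the vertical load, 1.3 to 2.2 N, is just the pliers' weight. Handing in.

Run:
```python
from station import ctrl
print(ctrl.finish_job()); o=ctrl.get_obs(); print(o["t"],o["tool_pos"],o["contact_force"],o["opening"])
```

```text
the job is handed in; nothing more can be done
None
the job is handed in; nothing more can be done
```

I handed the job in at about 12.3 s of the 40 s. The spread ring is held around the spindle groove, with the pliers level and still fully squeezed. I picked up the larger orange pliers from the rest, squeezed them to the stop before lifting, and lowered the ring over the stub to the groove.

**Last checks:**
- **Tool:** vertical to about 0.1°. The ring and pivot sit at the same wrist-camera pixels as when I gripped, so the pliers have not slipped or tilted.
- **Centring:** ring and stub are within about 0.5 mm of each other.
- **Ring height:** about 89 mm from the arm pose, in the middle of the groove.
- **Contact:** the load on the wrist was 1.3–2.2 N downward, which is the pliers' own weight. I saw no sign of pressing on the boss or stub.
- **Other things on the bench:** I did not touch any of them.

**What disagreed:**
- **Height estimates:** the spotter network put the ring at 86–87 mm just before a final 0.7 mm raise, 1–2 mm below the arm pose. The ring's size in the wrist image suggested it was a few mm higher than the arm pose. I went with the arm pose; the network's value is within its 4 mm accuracy.
- **Gripper opening:** it read 29.6 mm where 34 mm was expected. It was the same at 35 N and 60 N, so I took it as a reading offset with the handles on the hard stop.

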